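# Clamp a tube rack on a bench shaker

## Robot

A 6-joint arm with a two-finger parallel gripper is mounted at the origin on a cart in front of the work surface, level with it; the furniture and walls round the work are solid. World frame = base frame: x ahead of the robot, y to its left, z up, the work surface at z = 0. Lengths are in m, angles in rad, forces in N, time in s.
With the tool pointing down it reaches from about 0.4 to 0.825 m from the base axis. Payload 7 kg.
Tool frame: the origin (TCP) lies between the finger pads; the fingertips stand 11 mm ahead of it and the grasp point (between the pads) lies 8 mm behind it; z points along the fingers, y is the line along which they close (so a half turn about z gives the same grasp; the last joint's range is limited). The gripper opens to 85 mm and grips with 20 to 120 N. Pads are 22 mm wide; open, the fingers measure 114 mm over their backs; the gripper's body (76 mm by 85 mm) begins 54 mm behind the grasp point. The pads swing forward as they close: fully open they stand 13 mm farther back than shut.
Start: joints at [0.288, 0.359, 0.012, 0, -1.224, -0.288], TCP at [0.675, -0, 0.217] pointing down, gripper open.
Joint ranges: [-3.07, 3.07], [-1.43, 2.12], [-1.02, 1.25], [-3.03, 1.67], [-3.05, -0], [-3.03, 3.03]. Speed limits (rad/s): [2.39, 2.39, 3.01, 3.14, 3.14, 3.14].

## Interface

Orientations are given as a 3x3 rotation matrix whose columns are the frame's x, y, z axes.
In Python, from workcell import env gives the robot as it stands.
- The arm moves only by the shell command python3 -m crank 'ROWS' [FORCE]. ROWS is JSON, a list that holds one entry, the list of rows, each a list of 5 numbers: the shift along the world's x, y, z in m, then the turn about the world's z in rad, then the opening, from 0 (shut) to 1 (fully open). In form: [[[x, y, z, roll, fingers], ...]]. A call has exactly 5 rows; each row shifts and turns the commanded pose from where the row before left it; what a row does not reach is not made up. A row lasts 1/12 s, in which the tool goes at most 41.7 mm and 7.16 degrees, less where a joint would pass 70% of its speed; a pose out of reach is approached as far as the arm can. A call is refused whole if a number of a shift passes 0.0417 or a number of a turn 0.125, either way. A call with a gripper value outside its range is refused whole. The fingers move at their own pace and stop on an object; FORCE is the grip in N (left out, the last holds). Time passes only in rows, so rows that do not move let the fingers close, or fill a call up. It gives the time, the measured TCP pose, the force, the opening and the grip force at its end, in the units of the state.
- env.get_state(): the state, without advancing time (a new reading comes with each control period).
- env.read_camera(name): name is "scene" or "side" or "wrist"; returns a dict with "pixels" (480x640x3 uint8, red, green, blue), "camera_matrix" (3x3 intrinsics, pixels), "k1" (the pictures are not rectified: a ray, as slopes to the right and down, at radius r is drawn at 1 + k1 r^2 times it, then the intrinsics apply), "T" (4x4, takes a point from camera to world coordinates); the wrist camera has in their place "T_tool_cam" (4x4, takes a point from camera to tool coordinates, whose origin is the TCP and whose axes are the flange's). Camera axes: x right, y down, z forward; pixel columns grow to the right and rows downward; lengths in m; the calibration is good to about 2 mm. A picture is of the moment at which its call begins: read the wrist's pose just before it. There is no depth.
- env.sign_off(): hands the job in; it is judged then, once.
The state is a dict: "time_s": time; "q": joint angles; "qd": joint speeds; "effort": joint torques, N m; "tcp_pos": TCP position; "tcp_rot": TCP orientation; "ft_force": force on the tool from outside, world axes, zero at the start; "ft_torque": the same for the moment, N m; "finger_gap": finger opening in m; "finger_force": force on a finger pad.
Only numpy, scipy, OpenCV 4.12 (cv2) and the standard library are available. Lean on these libraries where they do the work, as an engineer would, in place of code of your own. Each camera call takes 0.05 s, during which the arm holds its last target. There are 200 camera calls.

## Task

Clamp the teal tube rack on the bench shaker: with the fingers, push the steel strap round over the rack until it meets its stop, and only then push the red cam lever down fully. Leave the rack in its seat with its tubes standing, and do not pick up or shift anything else.

Things in the scene. Friction and masses are not known exactly. Their poses are not given: they have to be found in the camera images.
- shaker: White bench shaker, fixed, black display and knob on its front. Origin on the bench plane, z up; its front looks along its -x, +y is its left. Housing x -100 to +100, y -85 to +115 mm; platform top 50 mm up. Strap's pivot post at x 0, y +85 mm. Thin stop post (13 mm across, 122 mm high) at x +19, y -74 mm, behind where the strap ends up.
- strap (a joint): Steel strap turning about the upright post: 155 mm long, 26 wide, 6 thick, underside 108 mm above the bench (12 mm above the rack). 0 = over the rack at its stop, pointing along the shaker's -y; positive (rad) = swung open towards the shaker's front (+1.57 = along its -x). Starts at 0.8 to 1.35. Stays where left; friction 0.14 N m (1 to 2 N at its end).
- strap_face (a point): Where to push: outer face of the strap's blue upright flange, 125 mm from the pivot axis, 15 mm beside the strap's centre line, 128 mm above the bench. Flange 4 mm thick, 60 to 155 mm from the pivot, up to 142 mm above the bench; the face looks away from the rack (to the shaker's front once over). Axes: -y out along the strap, -x out of the face, z up.
- pivot (a point): Point on the strap's pivot axis at the height of the cam lever's hinge, 132 mm above the bench. The lever's hinge axis passes through it, level and square to the strap. Axes as strap_face.
- lever (a joint): Cam lever with red grip (20 x 42 mm), hinged on the strap above its pivot and turning with it, leaning away from the strap's free end. 0 = raised, 65 degrees above level; grows as it is pushed down; 1.13 rad = fully down, level, pointing straight away from the strap's free end. Starts at 0 to 0.2. Stays where left; friction 0.25 N m (3 to 4 N at the grip). Down, it drives the pad on to the rack.
- lever_end (a point): Middle of the red grip's upper face, 72 mm from the lever's hinge axis and 7 mm above the lever's centre line. Site axes: +y out along the lever, z out of the upper face, x along the lever's hinge axis. With the strap over and the lever fully down it is 139 mm above the bench.
- pad: Sprung black rubber pad, 30 mm across, under the strap 85 mm from the pivot axis; origin at the centre of its underside, 2 to 3 mm above the rack when the lever is raised. With the strap over and the lever down it presses on the middle of the rack with about 6 N.
- rack: Teal tube rack, 117 x 150 x 46 mm, loose, seated with 3 mm of play between corner lips on the platform. Origin at the centre of its underside, z up; its long side (y) runs along the shaker's x.
- tube_a: Loose sample tube with a white cap, 13 mm across, 46 mm tall, upright in the rack's row nearest the shaker's rear; it stands 24 mm out of the rack. Origin at the centre of its foot, z up.
- tube_b: Second such tube in the same row. Origin at the centre of its foot, z up.
- bottle: Bystander: glass bottle with a blue cap, 56 mm across, 105 mm tall, on the bench beside the shaker's right face. Origin at the centre of its foot.
- tape: Bystander: roll of teal label tape, 45 mm across, 19 mm tall, on the bench beside the shaker's right face. Origin at the centre of its underside.
- vial: Bystander: clear sample vial, 24 mm across, 76 mm tall, on the bench near the shaker's left rear corner. Origin at the centre of its foot, z up.
Things that resemble listed ones, but are neither listed nor needed, are in the scene too. There is more than one size of the rack; the job needs the middle-sized.

How it is judged:
On the way, in this order (a step that is already met when the one before it is completed fails the run):
1. the strap is over the rack at its stop, with the lever still up (value of joint strap below 0.08 rad and value of joint lever below 0.5 rad), for 0.2 s.
2. the cam lever is pushed fully down with the strap over the rack (value of joint strap below 0.08 rad and value of joint lever above 1.03 rad), for 0.2 s.
At the end, for the whole second after the job is handed in: The strap is within 0.08 rad (about 5 degrees) of its stop over the rack, the lever is within 0.1 rad of fully down (joint above 1.03 rad), the pad presses the rack with more than 2 N, and the rack is at rest, level and within 12 mm of where it stood; tubes, vial and bottle stand upright (all of step 2 and contact force between pad and rack above 2 N and distance of rack from where it was at the start of the episode below 0.012 m and angle between rack's own z axis and vertical below 0.06 rad and linear speed of rack below 0.02 m/s and angle between each of tube_a, tube_b's own z axis and vertical below 0.35 rad and angle between each of vial, bottle's own z axis and vertical below 0.2 rad); the robot touches nothing.
It fails at once if the lever is pushed down (beyond 0.6 rad) before the strap is over the rack (within 0.15 rad) (value of joint lever above 0.6 rad and value of joint strap above 0.15 rad).
It fails at once if the rack is lifted or pushed out of its seat (more than 12 mm) (distance of rack from where it was at the start of the episode above 0.012 m).
It fails at once if a tube is pulled out of the rack or lifted (more than 20 mm) (distance of any of tube_a, tube_b from where it was at the start of the episode above 0.02 m).
It fails at once if the bottle, the tape roll or the vial is lifted or shifted by more than 15 mm (distance of any of bottle, tape, vial from where it was at the start of the episode above 0.015 m).
It also fails if it takes over 50 s, if anything falls off the work surface, if the arm or the gripper's body presses on something with over 40 N, if the wrist force passes 120 N, or if a joint passes its speed limit or range.

## Working session

There is one attempt and no reset: what is moved stays moved. The work goes in short steps, Python scripts to look and compute and a shell command to move; the robot and the scene stay as the last step left them, time stands still between calls to the robot, and variables do not carry over. Pictures are saved under pics/ and viewed, at most 10 in all, crops included, and the job is handed in when it is done.

```bash
mkdir -p pics; python3 - <<'E'
from workcell import env
import cv2,numpy as np,pickle
s=env.get_state();print(s['time_s'],s['tcp_pos'],s['finger_gap'])
d={}
for n in("scene","side","wrist"):
    c=env.read_camera(n);d[n]=c;cv2.imwrite(f'pics/{n}0.png',c['pixels'][:,:,::-1]);print(n,c['camera_matrix'],c['k1'],c.get('T',c.get('T_tool_cam')))
d['state']=s
pickle.dump(d,open('cams0.pkl','wb'))
E
```

```text
0.0 [ 6.74508179e-01 -7.83054727e-06  2.15671521e-01] 0.08544279694723665
scene [[531.60835871   0.         317.55541493]
 [  0.         531.60835871 243.79071611]
 [  0.           0.           1.        ]] -0.048644017060958375 [[-0.72006739 -0.5015234   0.47955941 -0.00175003]
 [-0.69376656  0.5340911  -0.48315076  0.79489879]
 [-0.013817   -0.68060339 -0.73252176  0.97187115]
 [ 0.          0.          0.          1.        ]]
side [[590.44890508   0.         314.84392304]
 [  0.         590.44890508 235.53398871]
 [  0.           0.           1.        ]] 0.0638800826119388 [[ 0.99991528 -0.01275187 -0.00261071  0.54698087]
 [-0.00377775 -0.47624672  0.87930358 -0.89324707]
 [-0.01245611 -0.87921923 -0.47625455  0.77139468]
 [ 0.          0.          0.          1.        ]]
wrist [[341.57902358   0.         321.85318344]
 [  0.         341.57902358 238.04380503]
 [  0.           0.           1.        ]] -0.03162075899844516 [[ 4.82393696e-04 -9.50020713e-01 -3.12186503e-01  8.12215058e-02]
 [ 9.99999374e-01  1.42964858e-04  1.11014991e-03 -2.53675446e-03]
 [-1.01003371e-03 -3.12186843e-01  9.50020187e-01 -1.57533331e-01]
 [ 0.00000000e+00  0.00000000e+00  0.00000000e+00  1.00000000e+00]]
```

View pics/scene0.png

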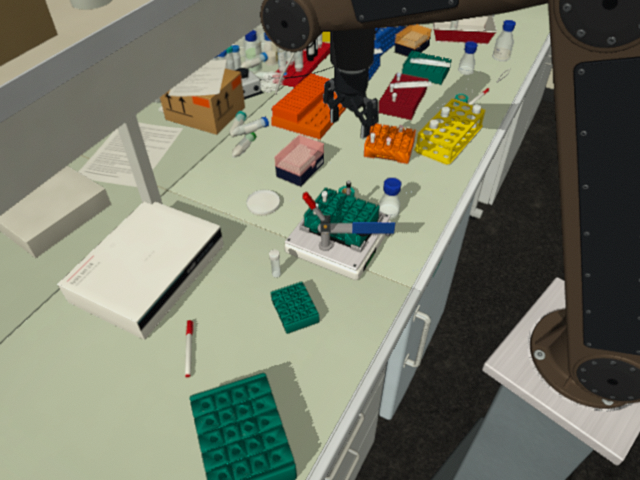

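View pics/side0.png

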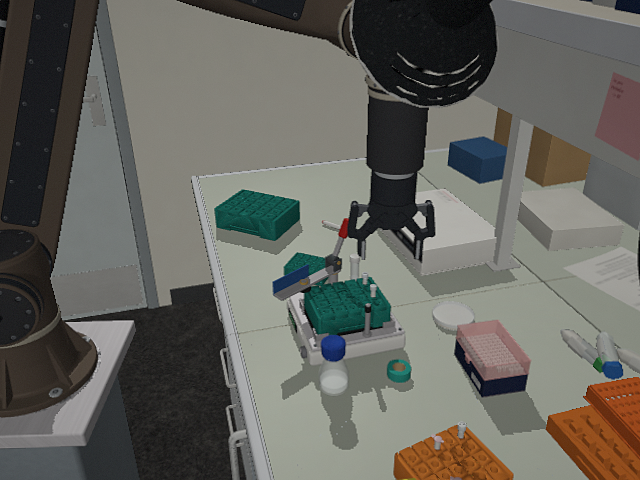

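Both views show the shaker with the middle-sized teal rack: scene (338,235), side (347,320). Racks that could be mistaken for it are the small one at scene (295,307) and the large one at scene (243,430). The strap with its blue flange is at scene (365,228) and the red lever at scene (309,202). Next is one close crop of both views.

```bash
python3 - <<'E'
import cv2,numpy as np
a=cv2.imread('pics/scene0.png')[170:290,270:430];b=cv2.imread('pics/side0.png')[210:400,260:420]
a=cv2.resize(a,None,fx=2.5*1,fy=2.5,interpolation=cv2.INTER_CUBIC);b=cv2.resize(b,None,fx=2.5,fy=2.5,interpolation=cv2.INTER_CUBIC)
c=np.zeros((475,800,3),np.uint8);c[:300,:400]=a;c[:,400:]=b
cv2.imwrite('pics/crop0.png',c)
E
```

```text
(no output)
```

View pics/crop0.png

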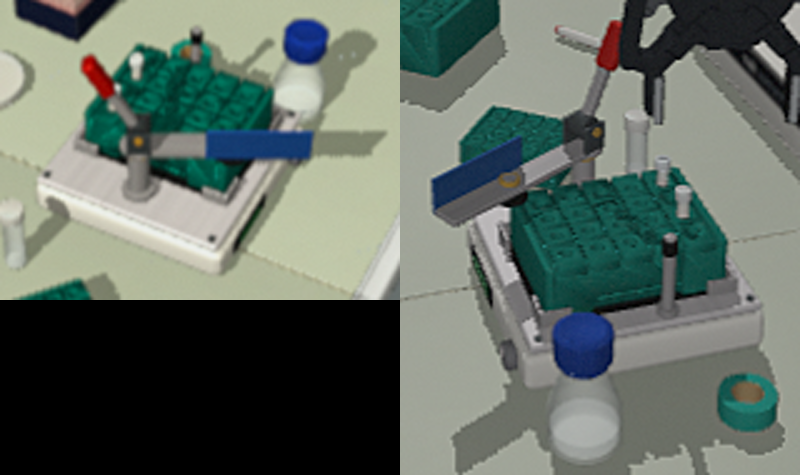

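View pics/wrist0.png

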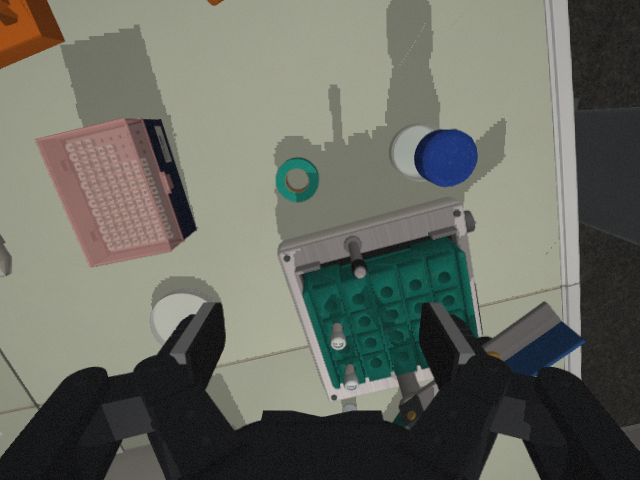

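Crop check: the chosen rack is on the shaker, seated, with 2 white-capped tubes at its rear. The strap is swung to the front and the lever is raised. The wrist view shows the stop post top at (361,272), the bottle cap at (446,157), the tape at (297,180) and the flange end at (584,342). Now I'll fit the shaker pose and both joint angles from these points.

```bash
cat > h.py <<'E'
import numpy as np,pickle
def proj(c,T,p):
    q=np.linalg.inv(T)@np.r_[p,1];a=q[:2]/q[2];a=a*(1+c['k1']*(a@a));K=c['camera_matrix']
    return K[:2,:2]@a+K[:2,2]
def tool(s):
    T=np.eye(4);T[:3,:3]=s['tcp_rot'];T[:3,3]=s['tcp_pos'];return T
def R(a): return np.array([[np.cos(a),-np.sin(a),0],[np.sin(a),np.cos(a),0],[0,0,1]])
class M:
    def __init__(s,v): s.x,s.y,s.yaw,s.st,s.lv=v
    def sh(s,p): return R(s.yaw)@np.array(p)+[s.x,s.y,0]
    # strap frame: +y toward pivot back; -y along strap, -x outer face. positive = towards -x (clockwise from -y)
    def strap(s,p): return s.sh(R(-s.st)@np.array(p)+[0,.085,0])
    def lever(s,r,h):
        e=np.radians(65)-s.lv
        return s.strap([0,r*np.cos(e)-h*np.sin(e),.132+r*np.sin(e)+h*np.cos(e)])
E
cat > fit.py <<'E'
from h import *
from scipy.optimize import least_squares
d=pickle.load(open('cams0.pkl','rb'));Tw=tool(d['state'])@d['wrist']['T_tool_cam']
print(d['state']['tcp_rot'])
TT={'scene':d['scene']['T'],'side':d['side']['T'],'wrist':Tw}
sp=lambda m:m.sh([.019,-.074,.122]); pv=lambda m:m.strap([0,0,.132])
fe=lambda m:m.strap([-.014,-.155,.142]); fn=lambda m:m.strap([-.014,-.06,.142]);fb=lambda m:m.strap([-.015,-.155,.11]); lt=lambda m:m.lever(.093,0)
O=[('scene',sp,348.4,182.8),('scene',pv,325.6,224),('scene',fe,394.8,222.8),('scene',fn,352.4,222.4),('scene',lt,305.2,194),
('side',sp,368,305.2),('side',pv,333.6,263.2),('side',fe,272.8,282),('side',fn,308.8,265.6),('side',lt,346.4,219.6),
('wrist',sp,361,272),('wrist',fe,584,342)]
f=lambda v:np.concatenate([proj(d[c],TT[c],g(M(v)))-[u,w] for c,g,u,w in O])
for y0 in(-.3,.3):
    r=least_squares(f,[.6,0,y0,1,.1],loss='soft_l1',x_scale=[.1,.1,.3,.3,.3]);print(r.x,r.cost);print(f(r.x).reshape(-1,2).round(1).tolist())
v=r.x;m=M(v)
print('pivot',pv(m),'stop',sp(m),'face',m.strap([-.015,-.125,.128]),'flange end',fe(m),'lever_end',m.lever(.072,.007))
v2=v.copy();v2[3]=0;m2=M(v2);print('closed face',m2.strap([-.015,-.125,.128]),'lever up',m2.lever(.072,.007))
v2[4]=1.134;print('lever down',M(v2).lever(.072,.007))
np.save('v.npy',v)
E
python3 fit.py
```

```text
[[-8.73520547e-05 -9.99998693e-01 -1.61425677e-03]
 [-9.99999985e-01  8.75902053e-05 -1.47459436e-04]
 [ 1.47600637e-04  1.61424387e-03 -9.99998686e-01]]
[0.60671517 0.09694634 0.26908792 1.0880121  0.0279356 ] 13.74726182527968
[[0.4, -1.8], [-0.4, -3.0], [0.4, -0.5], [-0.2, -0.2], [0.3, -0.8], [0.8, -1.3], [0.7, -3.5], [0.5, -0.9], [0.0, -2.1], [2.1, -1.3], [0.6, 0.8], [2.4, -0.7]]
[0.60671517 0.09694634 0.26908793 1.08801209 0.02793581] 13.747261825308701
[[0.4, -1.8], [-0.4, -3.0], [0.4, -0.5], [-0.2, -0.2], [0.3, -0.8], [0.8, -1.3], [0.7, -3.5], [0.5, -0.9], [0.0, -2.1], [2.1, -1.3], [0.6, 0.8], [2.4, -0.7]]
pivot [0.58411772 0.17888751 0.132     ] stop [0.6447045  0.03066052 0.122     ] face [0.48257118 0.10446776 0.128     ] flange end [0.46134185 0.08324713 0.142     ] lever_end [0.60309402 0.19663224 0.19951314]
closed face [0.60288905 0.05439801 0.128     ] lever up [0.5772108  0.20393287 0.19951314]
lever down [0.56497722 0.24829337 0.13903341]
```

The fit is consistent: residuals of 1–3 px, and the height and reach are plausible. I'll shut the fingers and move to in front of the flange's outer face.

```bash
python3 -m crank '[[[-0.04,0.015,0,0,0],[-0.04,0.015,0,0,0],[-0.04,0.015,0,0,0],[-0.04,0.015,0,0,0],[-0.04,0.015,0,0,0]]]' 40 && python3 -m crank '[[[-0.01,0.03,0,0,0],[-0.012,0.031,0,0,0],[0,0,-0.03,0,0],[0,0,-0.03,0,0],[0,0,-0.022,0,0]]]'
python3 - <<'E'
from workcell import env
import cv2,numpy as np
from h import *
s=env.get_state();print(s['tcp_pos'],s['finger_gap'],s['ft_force'])
a=env.read_camera('scene');b=env.read_camera('side')
A=cv2.resize(np.ascontiguousarray(a['pixels'][150:290,270:430,::-1]),None,fx=2.5,fy=2.5,interpolation=2);B=cv2.resize(np.ascontiguousarray(b['pixels'][190:380,230:390,::-1]),None,fx=2.5,fy=2.5,interpolation=2)
c=np.zeros((475,800,3),np.uint8);c[:350,:400]=A;c[:,400:]=B
cv2.imwrite('pics/c1.png',c)
m=M(np.load('v.npy'))
def P(st,rho=.125):
    m.st=st;n=R(m.yaw-st)@[-1,0,0];return (m.strap([-.015,-rho,0])+n*(.0145*abs(n[0])+.011*abs(n[1])))[:2]
for st in np.arange(1.1,-.11,-.1): print(st.round(2),P(st).round(4))
E
```

```text
time_s: 0.57
tcp_pos: [0.478, 0.0732, 0.216]
tcp_rot: [[-0.001, -1.0, -0.001], [-1.0, 0.001, -0.0], [0.0, 0.001, -1.0]]
ft_force: [-0.9, 2.3, 0.9]
finger_gap: 0.0256
finger_force: 0.0
time_s: 0.98
tcp_pos: [0.4568, 0.1346, 0.133]
tcp_rot: [[0.001, -1.0, -0.0], [-1.0, -0.001, 0.0], [-0.0, 0.0, -1.0]]
ft_force: [-0.1, -0.6, -0.1]
finger_gap: -0.0
finger_force: 0.0
[0.45676234 0.13460301 0.13304828] -3.688102915900556e-05 [-0.06089711 -0.60327675 -0.10397131]
1.1 [0.4696 0.1189]
1.0 [0.476  0.1079]
0.9 [0.4836 0.0975]
0.8 [0.4923 0.0878]
0.7 [0.5021 0.079 ]
0.6 [0.513  0.0712]
0.5 [0.5247 0.0644]
0.4 [0.5373 0.059 ]
0.3 [0.5504 0.0549]
0.2 [0.5626 0.0521]
0.1 [0.5745 0.0504]
-0.0 [0.5866 0.0499]
-0.1 [0.5989 0.0506]
```

View pics/c1.png

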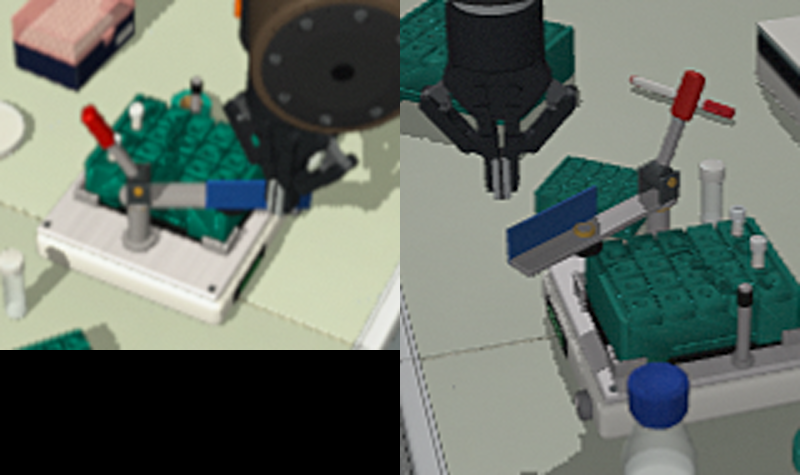

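The shut fingers stand clear in front of the blue flange (scene crop (285,190), side crop (500,190)), and the tips are below its top. Now I'll push along the arc.

```bash
python3 -m crank '[[[0.013,-0.0155,0,0,0],[0.006,-0.011,0,0,0],[0.0076,-0.0105,0,0,0],[0.0087,-0.0097,0,0,0],[0.0098,-0.0088,0,0,0]]]' && python3 -m crank '[[[0.0109,-0.0078,0,0,0],[0.0117,-0.0068,0,0,0],[0.0126,-0.0054,0,0,0],[0.0131,-0.0041,0,0,0],[0.0122,-0.0028,0,0,0]]]' && python3 -m crank '[[[0.008,-0.001,0,0,0],[0.008,-0.001,0,0,0],[0.006,0,0,0,0],[0.003,0,0,0,0],[0,0,0,0,0]]]'
python3 - <<'E'
from workcell import env
import cv2,numpy as np
a=env.read_camera('scene');b=env.read_camera('side')
A=cv2.resize(np.ascontiguousarray(a['pixels'][150:290,270:430,::-1]),None,fx=2.5,fy=2.5,interpolation=2);B=cv2.resize(np.ascontiguousarray(b['pixels'][190:380,270:430,::-1]),None,fx=2.5,fy=2.5,interpolation=2)
c=np.zeros((475,800,3),np.uint8);c[:350,:400]=A;c[:,400:]=B
cv2.imwrite('pics/c2.png',c)
E
```

```text
time_s: 1.5
tcp_pos: [0.5041, 0.0781, 0.1363]
tcp_rot: [[-0.0, -1.0, 0.002], [-1.0, 0.0, 0.0], [-0.0, -0.002, -1.0]]
ft_force: [1.1, 0.4, -0.6]
finger_gap: -0.0001
finger_force: 0.0
time_s: 1.92
tcp_pos: [0.5651, 0.0512, 0.1354]
tcp_rot: [[-0.0, -1.0, 0.001], [-1.0, 0.0, 0.0], [-0.0, -0.001, -1.0]]
ft_force: [-0.2, -0.4, 0.2]
finger_gap: -0.0
finger_force: 0.0
time_s: 2.33
tcp_pos: [0.5889, 0.0499, 0.1345]
tcp_rot: [[0.0, -1.0, -0.0], [-1.0, -0.0, -0.0], [0.0, 0.0, -1.0]]
ft_force: [0.4, 0.0, 0.3]
finger_gap: 0.0003
finger_force: 0.0
```

View pics/c2.png

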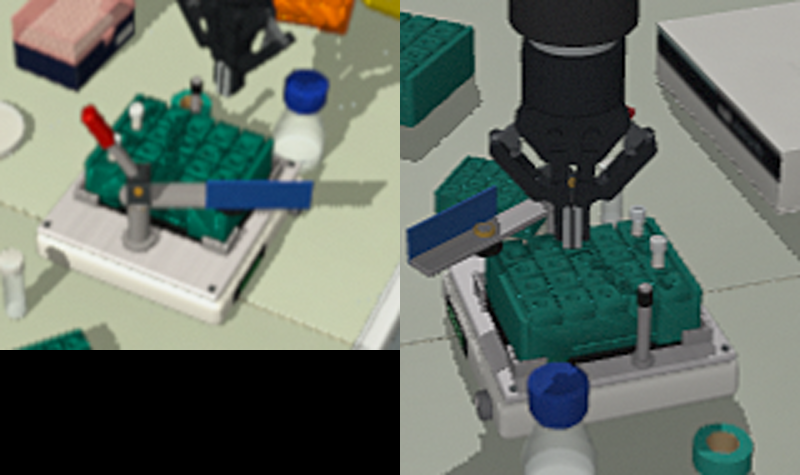

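The strap hasn't moved: it is still at scene crop (260,193), while the fingers sit at (230,85). They must have passed clear of it. I'll check where the fingertips project against where I see them.

```bash
python3 - <<'E'
from h import *
d=pickle.load(open('cams0.pkl','rb'))
for t in([.4568,.1346,.122],[.5889,.0499,.1235]):
  for c,(ox,oy),k in(('scene',(270,150),0),('side',(230 if t[0]<.5 else 270,190),400)):
    p=proj(d[c],d[c]['T'],np.array(t));print(c,(p-[ox,oy])*2.5+[k,0])
Tw=tool(d['state'])@d['wrist']['T_tool_cam']
m=M(np.load('v.npy'))
for z in(.05,.04,.03):
  for q in([.1,-.085,z],[-.1,-.085,z],[.1,.115,z]):
    print(q,[proj(d[c],T,m.sh(q)).round(0).tolist() for c,T in(('scene',d['scene']['T']),('side',d['side']['T']),('wrist',Tw))])
E
```

```text
scene [278.56977886 229.66505112]
side [507.45621253 214.39116981]
scene [227.3342618 111.9085711]
side [572.38734835 269.56559795]
[0.1, -0.085, 0.05] [[322.0, 190.0], [408.0, 330.0], [273.0, 254.0]]
[-0.1, -0.085, 0.05] [[393.0, 215.0], [310.0, 349.0], [470.0, 202.0]]
[0.1, 0.115, 0.05] [[282.0, 240.0], [373.0, 278.0], [325.0, 404.0]]
[0.1, -0.085, 0.04] [[322.0, 193.0], [408.0, 335.0], [274.0, 250.0]]
[-0.1, -0.085, 0.04] [[392.0, 218.0], [310.0, 353.0], [466.0, 200.0]]
[0.1, 0.115, 0.04] [[283.0, 242.0], [372.0, 282.0], [325.0, 398.0]]
[0.1, -0.085, 0.03] [[322.0, 196.0], [408.0, 339.0], [276.0, 247.0]]
[-0.1, -0.085, 0.03] [[392.0, 221.0], [311.0, 357.0], [462.0, 198.0]]
[0.1, 0.115, 0.03] [[283.0, 245.0], [372.0, 285.0], [325.0, 392.0]]
```

```bash
python3 - <<'E'
from h import *
from scipy.optimize import least_squares
d=pickle.load(open('cams0.pkl','rb'))
for a,b,ox in(((285,208),(500,198),230),((229,93),(571,247),270)):
  o={'scene':np.array(a)/2.5+[270,150],'side':(np.array(b)-[400,0])/2.5+[ox,190]}
  r=least_squares(lambda p:np.concatenate([proj(d[c],d[c]['T'],p)-o[c] for c in o]),[.5,.1,.13]);print(r.x,r.fun)
E
```

```text
[0.45443445 0.12743733 0.14340968] [ 1.11475002  0.68125736  1.12266293 -0.48517346]
[0.58829107 0.04834821 0.14573554] [ 0.3907563   0.29022072  0.34434437 -0.19242314]
```

Triangulated from two views, the shut tips are at z≈0.144, about 11 mm above the TCP reading. So they passed over the flange, whose top is at 0.142. I'll go back at height and repeat at TCP z≈0.112. That stays clear of the rack top (0.096) even if the tips do reach 11 mm below the TCP.

```bash
python3 -m crank '[[[0,0,0.04,0,0],[-0.033,0.022,0,0,0],[-0.033,0.022,0,0,0],[-0.033,0.022,0,0,0],[-0.033,0.02,0,0,0]]]' && python3 -m crank '[[[0,0,0,0,0],[0,0,-0.025,0,0],[0,0,-0.025,0,0],[0,0,-0.012,0,0],[0,0,0,0,0]]]'
python3 - <<'E'
from workcell import env
import cv2,numpy as np
print(env.get_state()['tcp_pos'])
a=env.read_camera('scene');b=env.read_camera('side')
A=cv2.resize(np.ascontiguousarray(a['pixels'][150:290,270:430,::-1]),None,fx=2.5,fy=2.5,interpolation=2);B=cv2.resize(np.ascontiguousarray(b['pixels'][190:380,230:390,::-1]),None,fx=2.5,fy=2.5,interpolation=2)
c=np.zeros((475,800,3),np.uint8);c[:350,:400]=A;c[:,400:]=B
cv2.imwrite('pics/c3.png',c)
E
```

```text
time_s: 2.85
tcp_pos: [0.4547, 0.1362, 0.1747]
tcp_rot: [[-0.001, -1.0, 0.0], [-1.0, 0.001, 0.001], [-0.001, -0.0, -1.0]]
ft_force: [-0.7, 1.0, 0.1]
finger_gap: 0.0003
finger_force: 0.0
time_s: 3.27
tcp_pos: [0.4544, 0.1348, 0.1104]
tcp_rot: [[0.0, -1.0, -0.004], [-1.0, -0.0, -0.002], [0.002, 0.004, -1.0]]
ft_force: [-0.9, -0.7, -0.3]
finger_gap: -0.0003
finger_force: 0.0
[0.45440544 0.13482166 0.11038181]
```

View pics/c3.png

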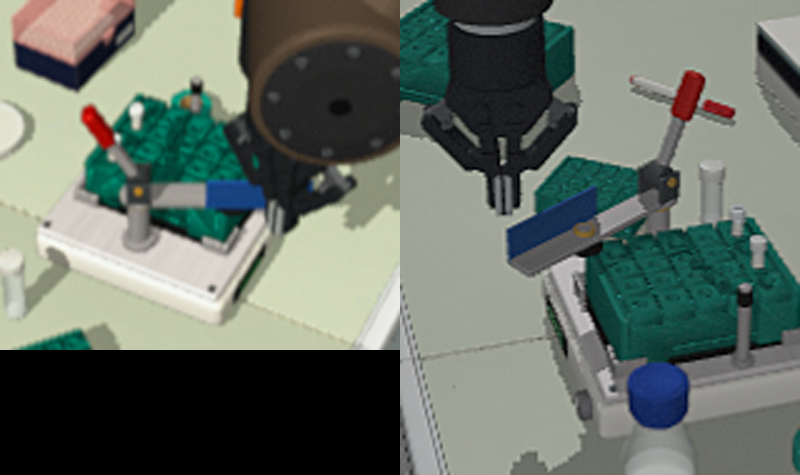

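The fingers are now lower (tip at scene crop (282,233), side (503,213)), in front of the outer face. I'll repeat the arc push.

```bash
python3 -m crank '[[[0.014,-0.0155,0,0,0],[0.006,-0.011,0,0,0],[0.0076,-0.0105,0,0,0],[0.0087,-0.0097,0,0,0],[0.0098,-0.0088,0,0,0]]]' && python3 -m crank '[[[0.0109,-0.0078,0,0,0],[0.0117,-0.0068,0,0,0],[0.0126,-0.0054,0,0,0],[0.0131,-0.0041,0,0,0],[0.0122,-0.0028,0,0,0]]]' && python3 -m crank '[[[0.008,-0.001,0,0,0],[0.008,-0.001,0,0,0],[0.006,0,0,0,0],[0.003,0,0,0,0],[0,0,0,0,0]]]'
python3 - <<'E'
from workcell import env
import cv2,numpy as np
a=env.read_camera('scene');b=env.read_camera('side')
A=cv2.resize(np.ascontiguousarray(a['pixels'][150:290,270:430,::-1]),None,fx=2.5,fy=2.5,interpolation=2);B=cv2.resize(np.ascontiguousarray(b['pixels'][190:380,270:430,::-1]),None,fx=2.5,fy=2.5,interpolation=2)
c=np.zeros((475,800,3),np.uint8);c[:350,:400]=A;c[:,400:]=B
cv2.imwrite('pics/c4.png',c)
E
```

```text
time_s: 3.78
tcp_pos: [0.5037, 0.0802, 0.1143]
tcp_rot: [[0.0, -1.0, 0.002], [-1.0, -0.0, 0.001], [-0.001, -0.002, -1.0]]
ft_force: [-1.6, 1.5, -0.4]
finger_gap: 0.0001
finger_force: 0.6
time_s: 4.2
tcp_pos: [0.5643, 0.053, 0.1137]
tcp_rot: [[-0.0, -1.0, 0.001], [-1.0, 0.0, 0.0], [-0.0, -0.001, -1.0]]
ft_force: [-1.0, 1.4, 0.6]
finger_gap: 0.0003
finger_force: 0.6
time_s: 4.62
tcp_pos: [0.5879, 0.0512, 0.1125]
tcp_rot: [[-0.0, -1.0, -0.001], [-1.0, 0.0, -0.0], [0.0, 0.001, -1.0]]
ft_force: [-1.9, 0.0, 1.1]
finger_gap: 0.0
finger_force: 0.7
```

View pics/c4.png

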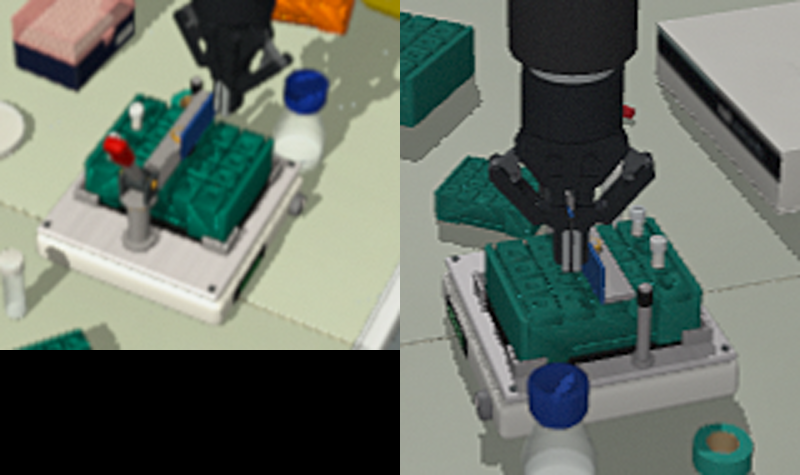

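The strap now lies over the rack, its end at side crop (620,290) just short of the stop post (645,290), and the lever is still up. I'll keep pushing until the force rises.

```bash
for i in 1; do python3 -m crank '[[[0.003,0,0,0,0],[0.002,0,0,0,0],[0.002,0.0005,0,0,0],[0.002,0.0005,0,0,0],[0,0,0,0,0]]]'; done; python3 -m crank '[[[0.002,0.0005,0,0,0],[0.002,0.0005,0,0,0],[0.001,0,0,0,0],[0,0,0,0,0],[0,0,0,0,0]]]'
```

```text
time_s: 5.13
tcp_pos: [0.5893, 0.0504, 0.1115]
tcp_rot: [[-0.001, -1.0, -0.014], [-1.0, 0.001, -0.003], [0.003, 0.014, -1.0]]
ft_force: [-25.4, -1.3, 14.9]
finger_gap: -0.0002
finger_force: 12.8
time_s: 5.55
tcp_pos: [0.5898, 0.0503, 0.1113]
tcp_rot: [[-0.001, -1.0, -0.021], [-1.0, 0.002, -0.005], [0.005, 0.021, -1.0]]
ft_force: [-41.7, -0.7, 26.6]
finger_gap: 0.0001
finger_force: 20.8
```

The strap is on its stop: the x reading stalls at 0.590 with 42 N, held for over 0.2 s. Now I'll back off and rise.

```bash
python3 -m crank '[[[-0.02,0,0,0,0],[-0.02,0,0,0,0],[0,0,0.035,0,0],[0,0,0.04,0,0],[0,0,0.02,0,0]]]' && python3 -m crank '[[[0.005,0.03,0,0,0],[0.005,0.03,0,0,0],[0.005,0.03,0,0,0],[0.008,0.022,0,0,0],[0,0,0,0,0]]]'
python3 - <<'E'
from workcell import env
import cv2,numpy as np
print(env.get_state()['tcp_pos'])
a=env.read_camera('scene');b=env.read_camera('side')
A=cv2.resize(np.ascontiguousarray(a['pixels'][150:290,270:430,::-1]),None,fx=2.5,fy=2.5,interpolation=2);B=cv2.resize(np.ascontiguousarray(b['pixels'][190:380,270:430,::-1]),None,fx=2.5,fy=2.5,interpolation=2)
c=np.zeros((475,800,3),np.uint8);c[:350,:400]=A;c[:,400:]=B
cv2.imwrite('pics/c5.png',c)
E
```

```text
time_s: 5.97
tcp_pos: [0.5636, 0.0537, 0.2125]
tcp_rot: [[0.001, -1.0, 0.006], [-1.0, -0.001, 0.001], [-0.001, -0.006, -1.0]]
ft_force: [1.5, 0.9, -0.2]
finger_gap: 0.0
finger_force: 0.0
time_s: 6.38
tcp_pos: [0.5864, 0.1692, 0.2077]
tcp_rot: [[0.003, -1.0, 0.002], [-1.0, -0.003, 0.001], [-0.001, -0.002, -1.0]]
ft_force: [0.2, -0.5, -0.5]
finger_gap: 0.0001
finger_force: 0.0
[0.58642627 0.16917534 0.20767156]
```

View pics/c5.png

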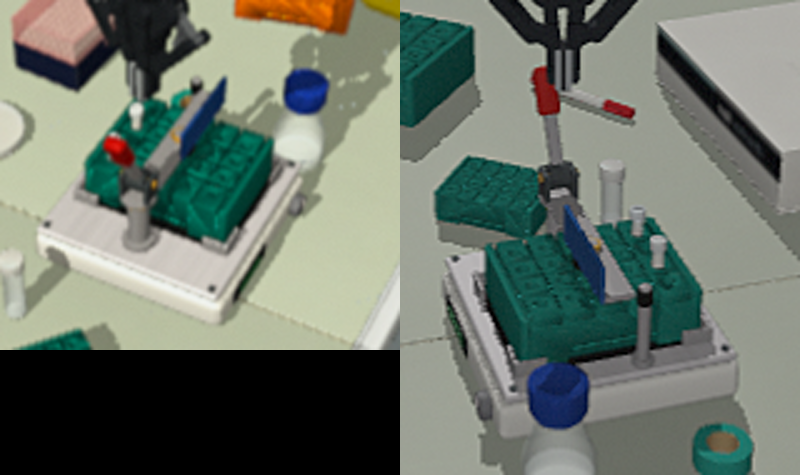

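The lever is still up (side crop (545,90)), and the fingertips at (563,88) are on its strap side. I'll check the strap angle and the lateral alignment numerically.

```bash
python3 - <<'E'
from h import *
d=pickle.load(open('cams0.pkl','rb'))
v=np.load('v.npy')
def pr(n,p):
  print(n,[(((proj(d[c],d[c]['T'],p)-o)*2.5+[k,0]).round().tolist()) for c,o,k in(('scene',[270,150],0),('side',[270,190],400))])
for st in(0,.05,.1):
  v[3]=st;m=M(v);print(st);pr('fe',m.strap([-.015,-.155,.142]));pr('fb',m.strap([-.015,-.155,.110]));pr('fn',m.strap([-.015,-.06,.142]));pr('levtip',m.lever(.093,0));pr('pivot',m.strap([0,0,.132]))
pr('tip',np.array([.5864,.1692,.2177]))
E
```

```text
0
fe [[227.0, 75.0], [603.0, 267.0]]
fb [[226.0, 100.0], [602.0, 302.0]]
fn [[183.0, 134.0], [565.0, 203.0]]
levtip [[114.0, 138.0], [546.0, 65.0]]
pivot [[138.0, 177.0], [561.0, 174.0]]
0.05
fe [[234.0, 78.0], [593.0, 268.0]]
fb [[233.0, 103.0], [592.0, 303.0]]
fn [[186.0, 136.0], [561.0, 203.0]]
levtip [[112.0, 137.0], [549.0, 65.0]]
pivot [[138.0, 177.0], [561.0, 174.0]]
0.1
fe [[241.0, 81.0], [583.0, 269.0]]
fb [[239.0, 106.0], [582.0, 304.0]]
fn [[188.0, 138.0], [557.0, 203.0]]
levtip [[110.0, 136.0], [551.0, 65.0]]
pivot [[138.0, 177.0], [561.0, 174.0]]
tip [[143.0, 99.0], [564.0, 90.0]]
```

The strap is at its stop (flange end seen at side (605,268), predicted (603,267)), and the tip offset model agrees. Now I'll sweep the lever down along its arc.

```bash
python3 -m crank '[[[0.001,-0.002,-0.021,0,0],[-0.004,0.014,0,0,0],[-0.0035,0.0135,0,0,0],[-0.0027,0.0095,-0.004,0,0],[-0.0025,0.0093,-0.004,0,0]]]' && python3 -m crank '[[[-0.0027,0.0097,-0.007,0,0],[-0.0026,0.0096,-0.007,0,0],[-0.0016,0.0058,-0.009,0,0],[-0.0016,0.0057,-0.009,0,0],[-0.0009,0.0034,-0.009,0,0]]]' && python3 -m crank '[[[-0.0009,0.0034,-0.008,0,0],[0,0,-0.002,0,0],[0,0,0,0,0],[0,0,0,0,0],[0,0,0,0,0]]]'
```

```text
time_s: 6.9
tcp_pos: [0.5735, 0.2102, 0.1794]
tcp_rot: [[0.0, -1.0, 0.001], [-1.0, -0.0, -0.0], [0.0, -0.001, -1.0]]
ft_force: [1.2, -3.7, 0.2]
finger_gap: 0.0002
finger_force: 1.6
time_s: 7.32
tcp_pos: [0.5638, 0.2446, 0.1367]
tcp_rot: [[0.001, -1.0, 0.0], [-1.0, -0.001, 0.0], [-0.0, -0.0, -1.0]]
ft_force: [0.0, -3.2, 3.0]
finger_gap: -0.0
finger_force: 1.6
time_s: 7.73
tcp_pos: [0.5631, 0.2472, 0.1276]
tcp_rot: [[-0.0, -1.0, -0.0], [-1.0, 0.0, 0.0], [-0.0, 0.0, -1.0]]
ft_force: [-0.9, 0.5, -0.1]
finger_gap: -0.0002
finger_force: 0.0
```

```bash
python3 -m crank '[[[0,0.001,-0.003,0,0],[0,0,-0.002,0,0],[0,0,-0.002,0,0],[0,0,-0.002,0,0],[0,0,0,0,0]]]'
```

```text
time_s: 8.15
tcp_pos: [0.5658, 0.2491, 0.1235]
tcp_rot: [[0.002, -1.0, 0.007], [-1.0, -0.002, 0.002], [-0.002, -0.007, -1.0]]
ft_force: [-2.8, -2.6, 24.9]
finger_gap: 0.0
finger_force: 12.6
```

A firm 25 N at the bottom means the lever is on its stop. I'll retreat upward and check.

```bash
python3 -m crank '[[[0,0,0.02,0,0],[0,0,0.04,0,0],[0,0,0.04,0,0],[0,0,0.03,0,0],[0,0,0,0,0]]]'
python3 - <<'E'
from workcell import env
import cv2,numpy as np
from h import *
a=env.read_camera('scene');b=env.read_camera('side')
A=cv2.resize(np.ascontiguousarray(a['pixels'][150:290,270:430,::-1]),None,fx=2.5,fy=2.5,interpolation=2);B=cv2.resize(np.ascontiguousarray(b['pixels'][190:380,270:430,::-1]),None,fx=2.5,fy=2.5,interpolation=2)
c=np.zeros((475,800,3),np.uint8);c[:350,:400]=A;c[:,400:]=B
cv2.imwrite('pics/c6.png',c)
v=np.load('v.npy');v[3]=0
for l in(1.13,1.03,.9):
  v[4]=l;m=M(v)
  for n,cam,o,k in(('scene',a,[270,150],0),('side',b,[270,190],400)): print(l,n,(proj(cam,cam['T'],m.lever(.093,0))-o)*2.5+[k,0],(proj(cam,cam['T'],m.strap([-.015,-.155,.142]))-o)*2.5+[k,0])
E
```

```text
time_s: 8.57
tcp_pos: [0.566, 0.2495, 0.2565]
tcp_rot: [[0.001, -1.0, 0.01], [-1.0, -0.001, 0.006], [-0.006, -0.01, -1.0]]
ft_force: [0.7, 0.9, 0.9]
finger_gap: 0.0002
finger_force: 0.0
1.13 scene [ 87.02527335 244.73459348] [227.46388804  74.5781269 ]
1.13 side [529.90349529 123.12876831] [603.16391073 267.29411801]
1.03 scene [ 86.97528049 236.99032605] [227.46388804  74.5781269 ]
1.03 side [529.99196338 114.30090266] [603.16391073 267.29411801]
0.9 scene [ 87.71726147 225.86564358] [227.46388804  74.5781269 ]
0.9 side [530.54309476 103.58131658] [603.16391073 267.29411801]
```

View pics/c6.png

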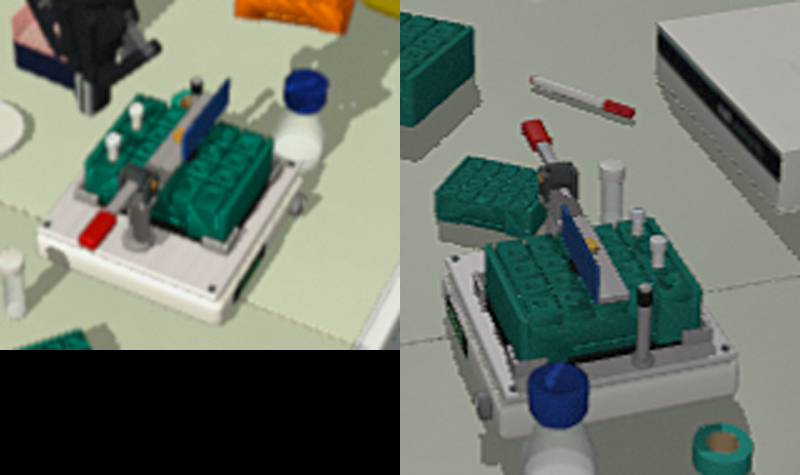

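The lever is level (grip end at scene (88,241), side (533,124)), matching the fully-down prediction. The strap is at its stop, the tubes and bystanders are standing, and the arm is clear. Handing in.

```bash
python3 -c "
from workcell import env
print(env.sign_off())"
```

```text
the job is handed in; nothing more can be done
None
```

The strap was pushed over the rack to its stop, then the cam lever fully down. In the last pictures the rack is seated and the tubes stand; the job is handed in, with no verdict returned and the pad force not measured.

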